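# Slide the thread box round the table fixtures and press its new edging

## Task

Without lifting it, slide the square wooden thread box along the table and into the wooden bay, light edging strip first; neither the box nor the robot may touch the three small fixed things on the way, and leave the loose things alone. The strip is freshly glued: press it squarely on the bay's end bar with a steady push of about 14 newtons for two seconds, and never push or knock the box or the bay harder than 22. Leave the box fully home and let go.

Things in the scene. Friction and masses are not known exactly. Their poses are not given: they have to be found in the camera images.
- box: Square lidded box of medium-brown wood, 100 x 100, 45 high, about 0.35 kg, loose, too wide to grasp; sliding it takes about 2.5 to 8 N (more when the pusher also bears down), and that share of a push does not reach the bar. Origin at the centre of its underside. Its +x face is the light edging strip to be pressed on the end bar. It starts left or right of the bay's axis, nearer the robot than the bay, in the lane, turned up to 0.25 rad from the bay's axes.
- bay: Fixed bay of light wood, open to its -x (robot's) side; its x is within 0.12 rad of world x. Origin on the table; the box, once home on the end bar, has its axes along the bay's and its origin 0 to 35 mm before the bay's. Two rails 26 high run from x = -35 to +115, inner faces at y = +-56.5 (6.5 free each side of the box), outer +-78.5; mouth flared to inner y about +-68 at x = -59.
- bar_back (a point): Point on the bay's axis, 50 mm beyond its origin, 20 mm up: where the inner face of the end bar stands when the bar is set fully back. The bar (light wood, 165 long, 32 thick, 40 high, lying across the rails, two wing screws) is clamped somewhere between there and 35 mm nearer the mouth; its setting is not measured and must be felt. Once clamped it is rigid. Axes as the bay's.
- lane (a point): Point on the table on the bay's axis, 158 mm before its origin: middle of the free lane (about 150 mm wide) that runs along the bay's y between the fixed things, from where the box can be slid straight into the bay. Axes as the bay's.
- tin: Round pin tin of bare metal, 60 across, 42 high, fixed to the table; origin at the centre of its underside. Not to be touched. Tin, bobbin block and weight swap places at random: one stands to each side before the bay's mouth, one nearer the robot, on the left of the bay's axis.
- bobbins: Dark wooden block 54 by 54 with four white bobbins on pins, 47 high overall, fixed to the table; origin at the centre of its underside. Not to be touched.
- weight: Dark steel pressing weight 56 (x) by 40 (y), 44 high with its small round knob, fixed to the table; origin at the centre of its underside. Not to be touched.
- spool: Big white thread spool standing on end, 48 across, 55 high, loose, on the other side of the bay's axis from the box; origin at the centre of its underside. Leave alone.
- reel: Small wooden reel standing on end, 32 across, 35 high, loose; origin at the centre of its underside. Leave alone.
- creaser: Dark wooden creasing stick lying on the table along its x axis, about 135 long, 14 wide, 9 high, loose; origin on its underside, 55 from its blunt end. Leave alone.
Things that resemble listed ones, but are neither listed nor needed, are in the scene too. There is more than one size of the box; the job needs the larger.

How it is judged (in metres and radians):
On the way, in this order (a step that is already met when the one before it is completed fails the run):
1. the box stands in the bay's mouth, lying on the table between the rails (y of box in the frame of bay between -0.012 and 0.012 m and height (world z) of box below 0.006 m and x of box in the frame of bay above -0.05 m), for 0.05 s.
2. the box's strip is pressed squarely on the end bar with more than 3.5 N for one second without a break (y of box in the frame of bay between -0.012 and 0.012 m and height (world z) of box below 0.006 m and x of bar_c0 in the frame of box below 0.069 m and angle between the x axis of box and the x axis of bay, either way round below 0.05 rad and contact force between box and bar_c0 above 3.5 N), for 1 s.
At the end, for the whole second after the job is handed in: The box lies flat on the table in the bay, its strip within 3 mm of the end bar's inner face (the bar's centre, geom bar_c0, is 16 mm behind that face, so under 69 mm from the box's origin), within 12 mm of the bay's axis and 0.05 rad of its direction, at rest and released (y of box in the frame of bay between -0.012 and 0.012 m and height (world z) of box below 0.006 m and x of bar_c0 in the frame of box below 0.069 m and angle between the x axis of box and the x axis of bay, either way round below 0.05 rad and linear speed of box below 0.01 m/s and contact force between box and the fingers below 0.2 N); the robot touches nothing.
It fails at once if the box is pushed or knocked by the fingers, or pressed on the bay, with more than 22 N (contact force between box and bay above 22 N or contact force between box and the fingers above 22 N).
It fails at once if the box is lifted or tipped off the table (height (world z) of box above 0.008 m or angle between box's own z axis and vertical above 0.12 rad).
It fails at once if a fixed thing (tin, bobbin block or weight) is touched by the box, the robot or anything else (contact force between any of tin, bobbins, weight and anything else above 0.5 N).
It fails at once if the spool, the reel or the creaser is moved by more than 8 mm (distance of any of spool, reel, creaser from where it was at the start of the episode above 0.008 m).
It also fails if it takes over 72 s, if anything falls off the work surface, if the arm or the gripper's body presses on something with over 40 N, if the wrist force passes 120 N, or if a joint passes its speed limit or range.

## Robot

A 6-joint arm with a two-finger parallel gripper is mounted at the origin on the work surface. World frame = base frame: x ahead of the robot, y to its left, z up, the work surface at z = 0. Lengths are in mm, angles in degrees, forces in N, time in s.
With the tool pointing down it reaches from about 350 to 775 mm from the base axis. Payload 5.5 kg.
Tool frame: the origin (TCP) lies at the very end of the fingers, on their centre line; the grasp point (between the pads) lies 19 mm behind it; z points along the fingers, y is the direction in which the jaws open and shut (so a half turn about z gives the same grasp; the last joint's range is limited). The gripper opens to 85 mm and grips with 20 to 120 N. Pads are 22 mm wide; open, the fingers measure 114 mm over their backs; the gripper's body (76 mm by 85 mm) begins 54 mm behind the grasp point. The pads swing forward as they close: fully open they stand 13 mm farther back than shut.
Start: joints at [63.335, 17.945, 2.641, 74.691, 0, 82.002], TCP at [184.064, 544.786, 231.323] pointing down, gripper open.
Joint ranges: [-158.12, 158.12], [-49.38, 96.58], [-58.88, 72.47], [-126.05, 133.96], [-84.25, 85.87], [-180, 180]. Speed limits (degrees/s): [147.25, 147.25, 180, 180, 180, 180].

## Interface

Orientations are given as a 3x3 rotation matrix whose columns are the frame's x, y, z axes.
In Python, from station import manip gives the robot as it stands. Calls block until the motion is done:
- manip.move_to(position, orientation): joint-space move of the TCP to a pose.
- manip.move_straight(position, frame=None, feed=150): straight line of the TCP; frame=None keeps the orientation; feed is the mean speed in mm/s.
- manip.goto_joints(angles): joint-space move.
- manip.grip(opening, f_grip=None): finger opening in mm; f_grip is the grip in N (None keeps the last); returns when the fingers have stopped.
- manip.sleep(seconds).
- manip.solve_ik(position, orientation): joint angles nearest the present ones, or None.
- manip.get_image(name): name is "scene" or "top" or "wrist"; returns (picture, depth): 400x640x3 uint8, red, green, blue; 400x640 float32, mm along the optical axis (not along the pixel's ray), 0 where there is no reading.
- manip.get_calibration(name): a dict with "camera_matrix" (3x3 intrinsics, pixels), "T" (4x4, takes a point from camera to world coordinates); the wrist camera has in their place "T_tool_cam" (4x4, takes a point from camera to tool coordinates, whose origin is the TCP and whose axes are the flange's). Camera axes: x right, y down, z forward; pixel columns grow to the right and rows downward; lengths in mm; the calibration is good to about 2 mm. The wrist camera is an equidistant fisheye: a pixel r from the principal point sees the ray r / f radians off the axis. A picture is of the moment at which its call begins: read the wrist's pose just before it. get_calibration takes no time and is no camera call.
A pose or a line that the arm cannot do raises manip.PlanningError and nothing moves.
- manip.close_job(): hands the job in, once; it reports no verdict.
Readings, each from a call of its own:
- manip.get_t(): time.
- manip.get_q(): joint angles.
- manip.get_joint_velocities(): joint speeds.
- manip.get_tau(): joint torques, N m.
- manip.get_eef_pos(): TCP position.
- manip.get_ee_rot(): TCP orientation.
- manip.get_wrist_force(): force on the tool from outside, world axes, zero at the start.
- manip.get_wrist_torque(): the same for the moment, N m.
- manip.get_width(): finger opening in mm.
Only numpy, scipy, OpenCV 4.12 (cv2) and the standard library are available. Lean on these libraries where they do the work, as an engineer would, in place of code of your own. Each camera call takes 0.05 s, during which the arm holds its last target.

## Working session

There is one attempt and no reset: what is moved stays moved. The work goes in short steps, each a Python script; the robot and the scene stay as the last script left them, time stands still between calls to the robot, and variables do not carry over. Pictures are saved under pics/ and viewed, and the job is handed in when it is done.

```bash
ls -la; mkdir -p pics; python3 - <<'E'
from station import manip
import cv2,numpy as np
print(manip.get_t())
for n in("scene","top"):
    im,d=manip.get_image(n)
    np.savez(f"{n}0.npz",im=im,d=d,**manip.get_calibration(n))
    cv2.imwrite(f"pics/{n}0.png",im[:,:,::-1])
    print(n,manip.get_calibration(n))
print(manip.get_eef_pos(),manip.get_ee_rot(),manip.get_wrist_force(),manip.get_t())
E
```

```text
total 12
drwxr-xr-x  3 agent agent 4096 Dec  6 20:52 .
drwxr-xr-x 23 root  root  4096 Dec  6 20:52 ..
drwxr-xr-x  2 agent agent 4096 Dec  6 20:52 pics
0.0
scene {'camera_matrix': array([[415.24953082,   0.        , 326.91841127],
       [  0.        , 415.24953082, 196.64807206],
       [  0.        ,   0.        ,   1.        ]]), 'T': array([[-5.35377234e-01,  5.74498641e-01, -6.19130462e-01,
         1.20959877e+03],
       [ 8.44400498e-01,  3.47622793e-01, -4.07610345e-01,
         4.16424860e+02],
       [-1.89477290e-02, -7.41019369e-01, -6.71216268e-01,
         7.57034968e+02],
       [ 0.00000000e+00,  0.00000000e+00,  0.00000000e+00,
         1.00000000e+00]])}
top {'camera_matrix': array([[431.70996401,   0.        , 322.5401778 ],
       [  0.        , 431.70996401, 186.76138238],
       [  0.        ,   0.        ,   1.        ]]), 'T': array([[ 1.70458206e-02, -9.95887611e-01,  8.89792428e-02,
         4.90168624e+02],
       [-9.99252292e-01, -2.00567005e-02, -3.30542734e-02,
         1.33629749e+01],
       [ 3.47029714e-02, -8.83492751e-02, -9.95484861e-01,
         1.02462514e+03],
       [ 0.00000000e+00,  0.00000000e+00,  0.00000000e+00,
         1.00000000e+00]])}
[183.82218825 544.33878843 230.4914146 ] [[-9.47409870e-01  3.20021864e-01 -7.38731907e-04]
 [ 3.20022635e-01  9.47408751e-01 -1.47334077e-03]
 [ 2.28379815e-04 -1.63226852e-03 -9.99998642e-01]] [1.11956369 0.44231557 0.7010998 ] 0.1
```

View pics/scene0.png

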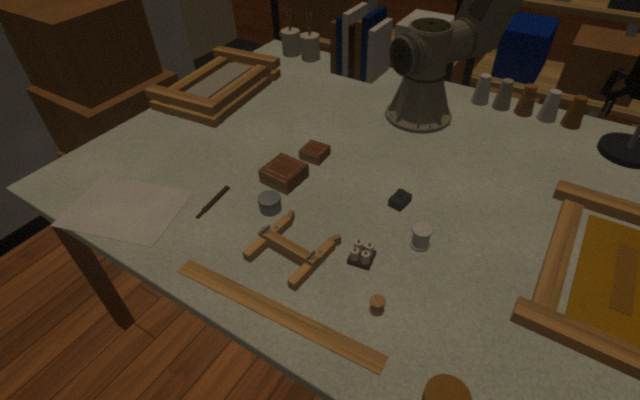

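View pics/top0.png

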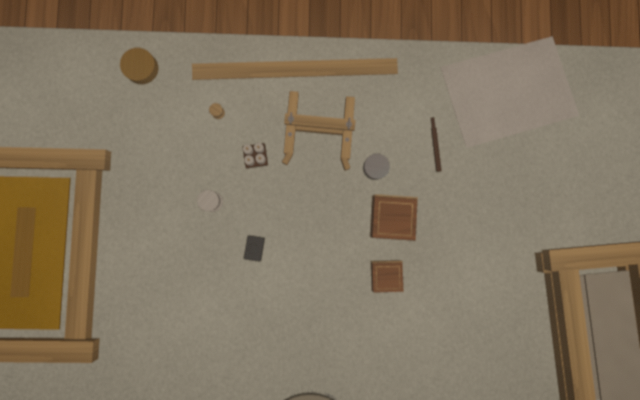

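The top view shows the larger box at about (394,218) and the small box at (387,277). The bay is at (320,130), with the tin at (376,166), bobbins at (255,155) and weight at (254,248). The spool is at (208,200), the reel at (216,110) and the creaser at (436,145). I'll zoom in next.

```bash
python3 - <<'E'
import cv2,numpy as np
a=np.load('top0.npz');im=a['im'][:,:,::-1]
c=cv2.resize(np.ascontiguousarray(im[80:300,230:450]),None,fx=2.7,fy=2.7,interpolation=cv2.INTER_CUBIC)
c=cv2.convertScaleAbs(c,alpha=1.7)
cv2.imwrite('pics/topz.png',c)
a=np.load('scene0.npz');im=a['im'][:,:,::-1]
c=cv2.resize(np.ascontiguousarray(im[130:300,190:390]),None,fx=3.5,fy=3.5,interpolation=cv2.INTER_CUBIC)
cv2.imwrite('pics/scenez.png',cv2.convertScaleAbs(c,alpha=1.8))
E
```

```text
(no output)
```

View pics/topz.png

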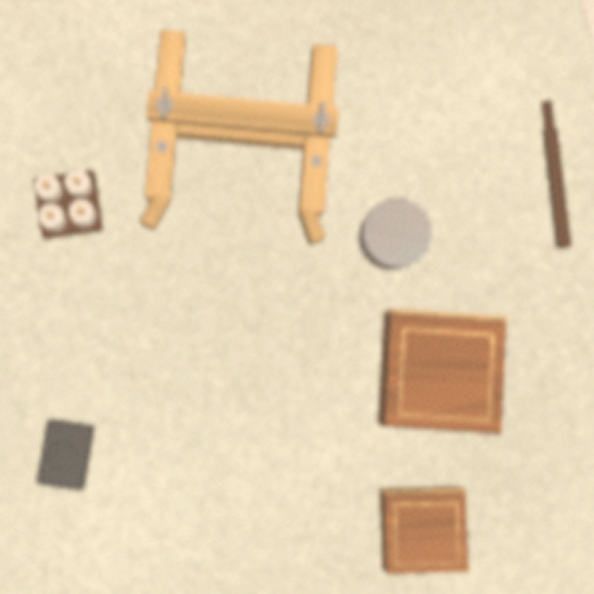

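View pics/scenez.png

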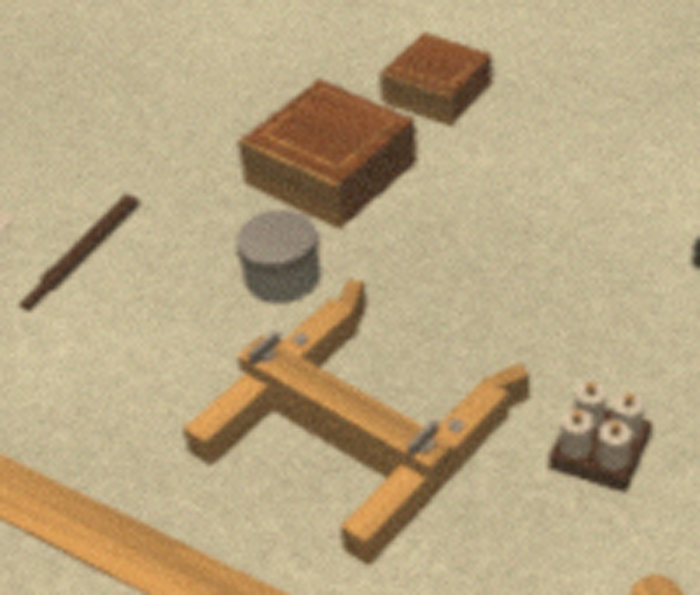

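```bash
cat > h.py <<'E'
import numpy as np,cv2
def load(n):
    a=np.load(n); return a['im'],a['d'],a['camera_matrix'],a['T']
def cloud(d,K,T):
    v,u=np.indices(d.shape); z=d
    p=np.stack([(u-K[0,2])/K[0,0]*z,(v-K[1,2])/K[1,1]*z,z],-1)
    return p@T[:3,:3].T+T[:3,3]
def ray(uv,K,T,h):
    uv=np.atleast_2d(uv).astype(float)
    d=np.c_[(uv-K[:2,2])/[K[0,0],K[1,1]],np.ones(len(uv))]@T[:3,:3].T
    return T[:3,3]+d*((h-T[2,3])/d[:,2])[:,None]
E
python3 - <<'E'
from h import *
np.set_printoptions(precision=1,suppress=True)
for n in('top','scene'):
    im,d,K,T=load(n+'0.npz'); P=cloud(d,K,T)
    hsv=cv2.cvtColor(im,cv2.COLOR_RGB2HSV)
    print(n)
    pts={'top':dict(table=(330,190),box=(394,218),small=(387,277),tin=(376,166),weight=(254,250),spool=(208,200),bar=(320,122),railL=(290,140),railR=(347,143),bob=(249,160)),
     'scene':dict(table=(330,220),box=(284,168),small=(315,151),tin=(269,198),bar=(290,246),railL=(322,258))}[n]
    for k,(u,v) in pts.items():
        w=P[v-1:v+2,u-1:u+2].reshape(-1,3); print(k,hsv[v,u],np.median(w,0),w[:,2].std())
E
```

```text
top
table [ 20  44 138] [574.5 -38.7  -0.6] 1.4392345114547438
box [ 12 137 106] [ 509.6 -183.3   44.6] 0.9212226005097388
small [ 12 136 109] [ 375.2 -170.8   30.7] 2.0364924221992324
tin [ 14  37 116] [ 628.7 -141.9   41.2] 1.56718882833827
weight [18 37 69] [432.4 132.3  42.4] 0.7896283077714461
spool [ 16  45 148] [542.2 236.6  53.4] 1.2737597360063078
bar [ 17 118 128] [729.6 -10.9  38.2] 1.7638698853002555
railL [ 17 117 144] [687.9  58.3  25.3] 1.8817476082048816
railR [ 16 115 146] [684.2 -75.6  24.3] 1.6937464919919671
bob [ 16  68 135] [636.3 150.2  39.8] 3.2013474649479776
scene
table [ 20  62 103] [583.3  12.5   1.9] 1.8322937952232186
box [ 12 167  67] [ 518.3 -178.3   48.5] 1.5215609668444445
small [ 11 155  74] [ 389.6 -161.1   33.6] 1.6510797609647896
tin [11 50 82] [ 632.6 -141.7   43.9] 1.416288613414829
bar [ 17 153 105] [734.8  -0.4  42. ] 1.0066736474789402
railL [ 17 136  60] [708.8  68.4  17. ] 4.343617461851033
```

```bash
python3 - <<'E'
from h import *
np.set_printoptions(precision=2,suppress=True)
for n in('top','scene'):
    im,d,K,T=load(n+'0.npz'); P=cloud(d,K,T); hsv=cv2.cvtColor(im,cv2.COLOR_RGB2HSV).astype(int)
    dz={'top':0,'scene':3}[n]
    H,S,V=hsv[...,0],hsv[...,1],hsv[...,2]
    Z=cv2.medianBlur(P[...,2].astype(np.float32),3)-dz
    ok=(P[...,0]>300)&(P[...,0]<860)&(abs(P[...,1])<320)&(d>0)
    def comp(m,near,minA=15):
        k,l,s,c=cv2.connectedComponentsWithStats(m.astype(np.uint8))
        out=[]
        for i in range(1,k):
            q=P[l==i]
            if len(q)>=minA and np.linalg.norm(np.median(q,0)[:2]-near)<60: out.append((len(q),l==i))
        return max(out,key=lambda t:t[0])[1]
    def rect(m,h,name):
        c,_=cv2.findContours(m.astype(np.uint8),cv2.RETR_EXTERNAL,cv2.CHAIN_APPROX_NONE)
        c=max(c,key=len)[:,0,:]
        # dilate by half pixel: use all mask px corners
        v,u=np.nonzero(m); uv=np.concatenate([np.c_[u+a,v+b] for a in(-.5,.5) for b in(-.5,.5)])
        w=ray(uv,K,T,h)[:,:2].astype(np.float32)
        r=cv2.minAreaRect(w); print(n,name,np.array(r[0]),np.array(r[1]),round(r[2],1))
    br=ok&(H<14.5)&(S>95)
    rect(comp(br&(Z>37),[510,-180]),45,'box')
    rect(comp(br&(Z>22),[380,-170]),31,'small')
    rect(comp(ok&(Z>30)&(S<75),[630,-142]),42,'tin')
    rect(comp(ok&(Z>8)&(V<95)&(S<80),[432,132]),35,'weight')
    rect(comp(ok&(Z>30)&(S<90),[542,236]),55,'spool')
    try: rect(comp(ok&(Z>8)&(abs(P[...,0]-636)<50)&(abs(P[...,1]-150)<50),[636,150]),30,'bobbins')
    except Exception as e: print(e)
    lt=ok&(H>14)&(H<20)&(S>90)
    rail=lt&(Z>12)&(Z<31); bar=lt&(Z>33)
    try: rect(comp(bar,[730,-10]),40,'bar')
    except Exception as e: print(e)
    for nm,c in(('railL',(680,55)),('railR',(680,-75))):
        m=comp(rail,c); rect(m,26,nm)
    vis=cv2.cvtColor(im,cv2.COLOR_RGB2BGR); vis[rail]=(0,255,0); vis[bar]=(0,0,255); vis[br&(Z>37)]=(255,0,0)
    cv2.imwrite(f'pics/m_{n}.png',vis)
E
```

```text
top box [ 510.36 -183.59] [102.13  95.94] 87.0
top small [ 376.54 -170.33] [67.55 71.43] 0.7
top tin [ 629.81 -142.99] [60.69 60.3 ] 0.5
top weight [436.78 133.59] [41.49 55.93] 81.8
top spool [542.09 237.23] [46.89 48.86] 1.1
top bobbins [650.67 138.98] [57.61 55.65] 9.4
top bar [730.71 -17.27] [148.84  31.7 ] 87.4Traceback (most recent call last):
  File "<stdin>", line 36, in <module>
  File "<stdin>", line 15, in comp
ValueError: max() iterable argument is empty
```

```bash
python3 - <<'E'
from h import *
np.set_printoptions(precision=2,suppress=True)
im,d,K,T=load('top0.npz'); P=cloud(d,K,T); hsv=cv2.cvtColor(im,cv2.COLOR_RGB2HSV).astype(int)
H,S,V=hsv[...,0],hsv[...,1],hsv[...,2]
lt=(S>85)&(H>12)&(H<22)
R=ray(np.c_[np.indices(d.shape)[1].ravel(),np.indices(d.shape)[0].ravel()],K,T,26).reshape(400,640,3)
vis=cv2.cvtColor(im,cv2.COLOR_RGB2BGR)
C=[]
for nm,y0 in(('L',55),('R',-80)):
    rows=[]
    for v in range(85,175):
        u=np.nonzero(lt[v]&(abs(R[v,:,1]-y0)<45))[0]
        if len(u)<5: continue
        y=R[v,u,1]; rows.append((R[v,u,0].mean(),y.max()+1.2,y.min()-1.2,v,u[0],u[-1]))
    r=np.array(rows); 
    print(nm); print(r[::4])
E
cat > /dev/null; python3 - <<'E'
import cv2
im=cv2.imread('pics/top0.png')[85:180,270:395]
cv2.imwrite('pics/bay.png',cv2.convertScaleAbs(cv2.resize(im,None,fx=6,fy=6,interpolation=cv2.INTER_CUBIC),alpha=1.6))
E
```

```text
L
[[802.93  62.18  43.27  92.   290.   297.  ]
 [793.22  64.31  43.05  96.   289.   297.  ]
 [783.57  64.08  42.83 100.   289.   297.  ]
 [773.9   66.2   42.62 104.   288.   297.  ]
 [764.24  65.96  44.76 108.   288.   296.  ]
 [754.61  68.08  44.54 112.   287.   296.  ]
 [745.49  72.54   9.06 116.   285.   311.  ]
 [735.96  72.3    8.87 120.   285.   311.  ]
 [726.27  69.72  11.03 124.   286.   310.  ]
 [716.73  69.49  10.85 128.   286.   310.  ]
 [706.74  69.26  48.15 132.   286.   294.  ]
 [697.2   71.36  47.93 136.   285.   294.  ]
 [687.68  71.12  50.05 140.   285.   293.  ]
 [678.2   70.89  49.83 144.   285.   293.  ]
 [668.71  72.98  49.61 148.   284.   293.  ]
 [659.24  72.75  51.72 152.   284.   292.  ]
 [649.81  70.19  53.83 156.   285.   291.  ]
 [640.29  74.6   58.26 160.   283.   289.  ]]
R
[[794.49 -70.62 -89.67  97.   346.   353.  ]
 [784.83 -70.74 -92.15 101.   346.   354.  ]
 [775.08 -68.48 -89.88 105.   345.   353.  ]
 [765.41 -68.6  -89.98 109.   345.   353.  ]
 [755.76 -68.72 -90.09 113.   345.   353.  ]
 [746.07 -66.48 -87.82 117.   344.   352.  ]
 [736.06 -35.89 -92.66 121.   331.   354.  ]
 [726.41 -36.04 -92.76 125.   331.   354.  ]
 [716.89 -33.83 -90.5  129.   330.   353.  ]
 [707.26 -33.98 -85.88 133.   330.   351.  ]
 [698.09 -64.72 -85.99 137.   343.   351.  ]
 [688.49 -62.49 -83.74 141.   342.   350.  ]
 [678.98 -62.62 -83.85 145.   342.   350.  ]
 [669.47 -62.74 -83.96 149.   342.   350.  ]
 [659.93 -60.52 -81.71 153.   341.   349.  ]
 [650.46 -60.64 -81.82 157.   341.   349.  ]
 [640.98 -63.11 -77.24 161.   342.   347.  ]
 [631.62 -65.58 -82.04 165.   343.   349.  ]]
```

View pics/bay.png

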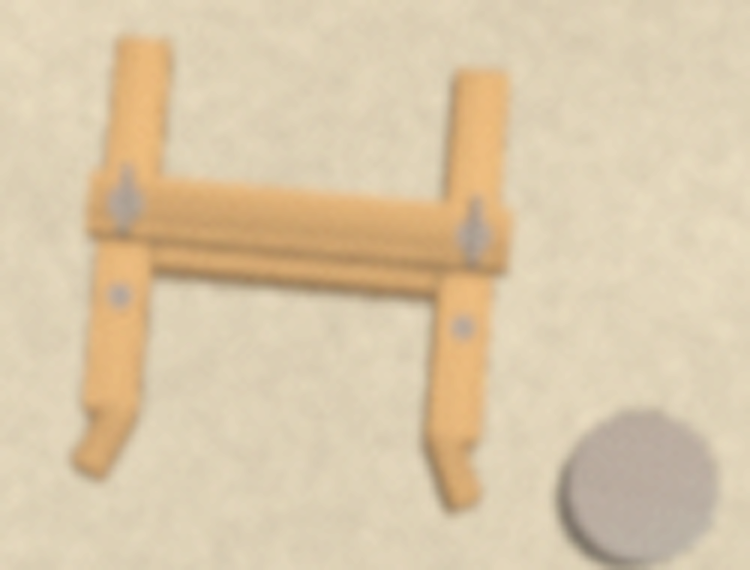

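```bash
cat >> h.py <<'E'
YAW=-0.066; ORG=np.array([686.,-6.8])
EX=np.array([np.cos(YAW),np.sin(YAW)]); EY=np.array([-EX[1],EX[0]])
def b2w(x,y,z): return np.r_[ORG+x*EX+y*EY,z]
def w2b(p): p=np.asarray(p)[...,:2]-ORG; return np.stack([p@EX,p@EY],-1)
def Rt(ydir):
    y=np.r_[ydir,0]; z=np.array([0,0,-1.]); return np.c_[np.cross(y,z),y,z]
E
python3 - <<'E'
from h import *
from station import manip
np.set_printoptions(precision=2,suppress=True)
im,d,K,T=load('top0.npz')
# rail inner/outer centre lines, rows away from bar
hsv=cv2.cvtColor(im,cv2.COLOR_RGB2HSV).astype(int); lt=(hsv[...,1]>85)&(hsv[...,0]>12)&(hsv[...,0]<22)
L=[]
for nm,us in(('L',(278,302)),('R',(335,360))):
    c=[]
    for v in list(range(97,113))+list(range(137,152)):
        u=np.nonzero(lt[v,us[0]:us[1]])[0]+us[0]; 
        # skip the side sliver: take the rail's outer..inner span centre
        c.append(((u[0]+u[-1])/2,v,len(u)))
    c=np.array(c); w=ray(c[:,:2],K,T,26)[:,:2].astype(np.float32)
    vx,vy,x0,y0=cv2.fitLine(w,cv2.DIST_HUBER,0,.01,.01).ravel()
    s=vy/vx; L.append((s,y0+s*(700-x0))); print(nm,'slope',s,'y@700',L[-1][1])
print('axis@700',np.mean([l[1] for l in L]),'sep',L[0][1]-L[1][1],'(135)')
print('bar face',w2b(ray([(320,127.3)],K,T,40)))
print('far ends',w2b(ray([(293,91.3),(350,96.5)],K,T,26)),'tips',w2b(ray([(285,164),(346.5,169.5)],K,T,26)))
print('box',w2b([510.4,-183.6]),'tin',w2b([629.8,-143]),'weight',w2b([436.8,133.6]),'bob',w2b([650,139]),'spool',w2b([542,237]))
for nm,p,dirs in(('lat',b2w(-164,-255,8),(EX,-EX)),('fwd',b2w(-240,0,8),(EY,-EY)),('fwd2',b2w(-85,0,8),(EY,-EY))):
    for y in dirs: print(nm,manip.solve_ik(p,Rt(y)))
E
```

```text
L slope -0.068547264 y@700 59.501186
R slope -0.07052478 y@700 -74.68692
axis@700 -7.592867 sep 134.18811 (135)
bar face [[30.69 -2.26]]
far ends [[114.32  68.43]
 [114.42 -67.12]] tips [[-60.    71.52]
 [-60.31 -72.44]]
box [-163.56 -188.  ] tin [ -47.09 -139.61] weight [-257.92  123.66] bob [-45.54 143.11] spool [-159.77  233.77]
lat [-34.5   26.22 -18.67  45.11   0.    59.28]
lat [ -34.5    26.22  -18.67   45.11    0.   -120.72]
fwd [ -9.16  15.57 -35.57  38.86   0.    -5.38]
fwd [ -9.16  15.57 -35.57  38.86   0.   174.62]
fwd2 [ -7.76  29.6  -12.84  47.56   0.    -3.98]
fwd2 [ -7.76  29.6  -12.84  47.56   0.   176.02]
```

```bash
sed -i 's/^YAW=.*/YAW=-0.068; ORG=np.array([686.,-6.6])/' h.py; python3 - <<'E'
from h import *
from station import manip as m
np.set_printoptions(precision=2,suppress=True)
R=Rt(EX)
m.grip(55)
m.move_to(b2w(-164,-280,140),R)
m.move_straight(b2w(-164,-280,10),feed=120)
m.sleep(.2)
F=np.mean([m.get_wrist_force() for _ in range(5)],0); print('tare',F,m.get_width(),m.get_eef_pos(),m.get_t())
np.save('tare.npy',F)
im,_=m.get_image('top');cv2.imwrite('pics/top1.png',cv2.convertScaleAbs(cv2.resize(np.ascontiguousarray(im[80:300,230:480,::-1]),None,fx=2.7,fy=2.7),alpha=1.6))
y=-268
while y<-240:
    m.move_straight(b2w(-164,y,10),feed=30)
    f=m.get_wrist_force()-F; print(y,EX@f[:2],EY@f[:2],f[2],w2b(m.get_eef_pos()))
    if -EY@f[:2]>2: break
    y+=2
print(m.get_t())
E
```

```text
tare [ 0.03 -0.2   0.38] 55.00404366014633 [ 503.82 -275.13   10.74] 5.0417
-268 0.2497646932362538 0.19420988492715666 0.06199928865441967 [-163.94 -267.78]
-266 -0.15531391122004592 0.24422897334471677 0.0058566494906340805 [-164.04 -265.95]
-264 -0.41664324766183647 0.5703475956225621 -0.0701331536176159 [-164.04 -263.89]
-262 -0.1268637952239759 0.591223647731442 -0.3290272378126189 [-164.03 -261.85]
-260 0.01067258883993507 0.14865303758852969 0.018628911193975584 [-164.04 -259.83]
-258 0.3146375724820086 0.09511564212388104 0.4038554906954645 [-164.04 -257.87]
-256 -0.4309547470575546 0.12831437378045993 0.07415551785527474 [-164.05 -255.86]
-254 -0.44721970554418616 -0.36178329544384374 -0.13767839179385 [-164.03 -253.86]
-252 -0.9110307660298533 0.7166175954844846 0.028696714674016632 [-163.99 -251.95]
-250 -0.7488451392451692 -1.2570213389198979 0.17880944378347036 [-164.05 -249.97]
-248 0.022154910330927053 -1.4090127532062988 0.43496798785002905 [-163.91 -247.89]
-246 0.4143749021807842 -0.7570458261917238 -1.1068769801706992 [-163.89 -245.8 ]
-244 0.38550635870624056 -0.39563481622351 -0.36364470101414303 [-163.93 -243.79]
-242 0.09943897190833467 -1.0048457939936364 -0.6775964958570293 [-163.96 -241.8 ]
8.8917
```

View pics/top1.png

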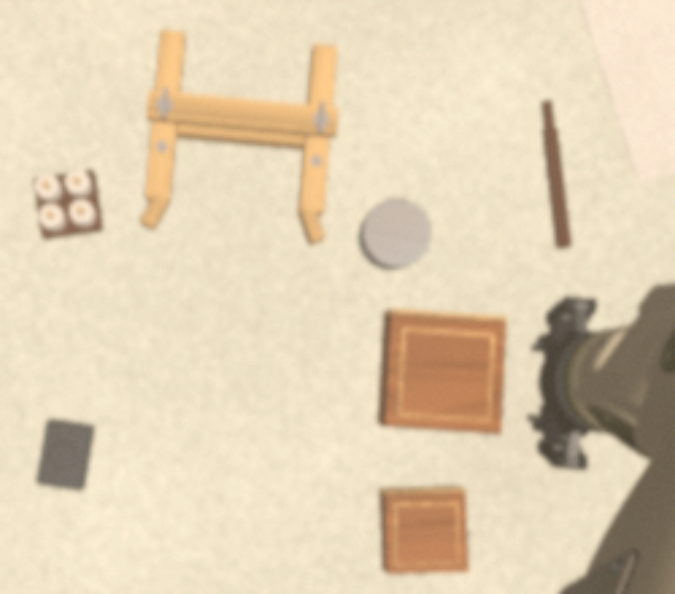

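```bash
python3 - <<'E'
from h import *
from station import manip as m
np.set_printoptions(precision=2,suppress=True)
F=np.load('tare.npy')
for y in range(-230,-99,10):
    m.move_straight(b2w(-164,y,10),feed=40)
    f=m.get_wrist_force()-F; print(y,EX@f[:2],EY@f[:2],f[2],w2b(m.get_eef_pos()))
    if np.linalg.norm(f)>15: print('STOP');break
im,d=m.get_image('top');np.savez('top2.npz',im=im,d=d,**m.get_calibration('top'))
cv2.imwrite('pics/top2.png',cv2.convertScaleAbs(cv2.resize(np.ascontiguousarray(im[80:300,230:480,::-1]),None,fx=2.7,fy=2.7),alpha=1.6))
print(m.get_t())
E
```

```text
-230 0.8961953114731713 0.4177426066681368 0.11867050729052969 [-164.28 -229.13]
-220 -0.09261163616946255 -0.0005352411762687073 0.16506269941202095 [-164.14 -219.42]
-210 -0.11707678004300687 -0.7911044439529277 -0.08980326786282322 [-164.11 -209.41]
-200 -0.70850486550831 -0.18003075845491673 0.10705561383863998 [-164.14 -199.44]
-190 -0.4206650862619332 -0.3630271857804177 -0.17286969439806116 [-164.12 -189.42]
-180 -0.21671179371776686 -0.056829562596434235 -0.5965554488554489 [-164.12 -179.4 ]
-170 -0.2292553367279855 0.502156981746743 -0.7597993588430347 [-164.1  -169.44]
-160 0.04141859942861028 -0.46620068134858733 0.03894624131151447 [-164.11 -159.46]
-150 0.45678122496864043 0.6978964195121237 0.3712481108717924 [-164.1  -149.46]
-140 0.5318679410872348 0.45199379319626803 -0.6127888564189494 [-164.11 -139.44]
-130 -0.06263510446880069 -0.253149343577182 -0.048755389601414345 [-164.1  -129.46]
-120 -0.16649488135028684 -0.5083373849013817 -0.685468430094796 [-164.09 -119.47]
-110 -0.03677516193108006 0.020457916927267464 0.39041476801671754 [-164.11 -109.46]
-100 0.5131707381963052 0.3904127833050968 -0.49113913573852624 [-164.04  -99.47]
14.5917
```

View pics/top2.png

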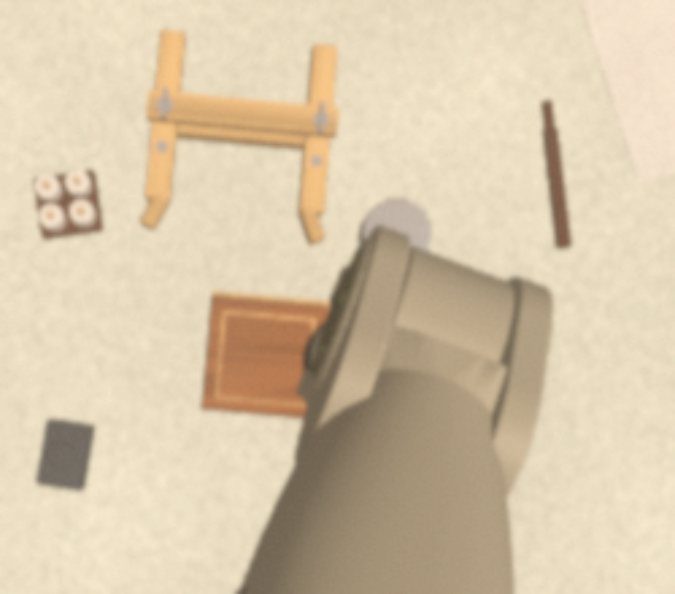

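```bash
cat >> h.py <<'E'
def boxedges(im,d,K,T,yb_lim,xb_lim=None):
    """top-face mask of big box restricted in bay coords; returns mask, pts(bay) on z=45"""
    P=cloud(d,K,T); hsv=cv2.cvtColor(im,cv2.COLOR_RGB2HSV).astype(int)
    Z=cv2.medianBlur(P[...,2].astype(np.float32),3)
    m=(hsv[...,0]<15)&(hsv[...,1]>95)&(Z>37)&(Z<53)
    k,l,s,c=cv2.connectedComponentsWithStats(m.astype(np.uint8)); 
    i=1+np.argmax(s[1:,4]*((P[...,0][c[1:,1].astype(int),c[1:,0].astype(int)]>420)))
    v,u=np.nonzero(l==i); return l==i,w2b(ray(np.c_[u,v],K,T,45))
E
python3 - <<'E'
from h import *
np.set_printoptions(precision=2,suppress=True)
im,d,K,T=load('top0.npz'); mk,p=boxedges(im,d,K,T,0); r=cv2.minAreaRect(p.astype(np.float32)); print('before',r)
im,d,K,T=load('top2.npz'); mk,p=boxedges(im,d,K,T,0)
# left edge per row
v,u=np.nonzero(mk); L=[];
for row in np.unique(v): L.append((u[v==row].min()-.5,row))
L=w2b(ray(L,K,T,45)); s=(L[:,0]>-205)&(L[:,0]<-125); print('left: slope',np.polyfit(L[s,0],L[s,1],1)[0],'y',np.median(L[s,1]))
Fp=[]
for col in np.unique(u): Fp.append((col,v[u==col].min()-.5))
Fp=w2b(ray(Fp,K,T,45)); s=Fp[:,1]>-55; s&=Fp[:,1]<5; print('front: slope',np.polyfit(Fp[s,1],Fp[s,0],1)[0],'x',np.median(Fp[s,0]))
E
```

```text
before ((-163.1870880126953, -188.54124450683594), (93.55396270751953, 99.6926498413086), 1.0175893306732178)
left: slope -0.002827255086032845 y 11.69979023929507
front: slope -0.00011867754310655337 x -116.1305054046348
```

```bash
python3 - <<'E'
from h import *
from station import manip as m
np.set_printoptions(precision=2,suppress=True)
F=np.load('tare.npy')
for y in(-90,-80,-70,-61):
    m.move_straight(b2w(-164,y,10),feed=40)
    f=m.get_wrist_force()-F; print(y,EX@f[:2],EY@f[:2],f[2],w2b(m.get_eef_pos()))
m.move_straight(b2w(-164,-90,10),feed=100)
m.move_straight(b2w(-164,-95,110),feed=150)
m.move_to(b2w(-255,0,110),Rt(EY))
im,d=m.get_image('top');np.savez('top3.npz',im=im,d=d,**m.get_calibration('top'))
cv2.imwrite('pics/top3.png',cv2.convertScaleAbs(cv2.resize(np.ascontiguousarray(im[80:300,230:480,::-1]),None,fx=2.7,fy=2.7),alpha=1.6))
im,d=m.get_image('scene');np.savez('scene3.npz',im=im,d=d,**m.get_calibration('scene'))
cv2.imwrite('pics/scene3.png',cv2.convertScaleAbs(im[:,:,::-1],alpha=1.6))
print(m.get_t())
E
```

```text
-90 0.021703000460056084 -0.18913641279909615 -0.37024220961966287 [-164.08  -89.49]
-80 0.3887083575764755 -0.24694558979117298 -0.26312981866104024 [-164.07  -79.45]
-70 -0.3858709294890482 0.09381600890551128 -1.3428493841204536 [-164.09  -69.49]
-61 0.6337004054581072 0.6735629327825096 -0.6461560554126968 [-164.06  -60.52]
18.7917
```

View pics/top3.png

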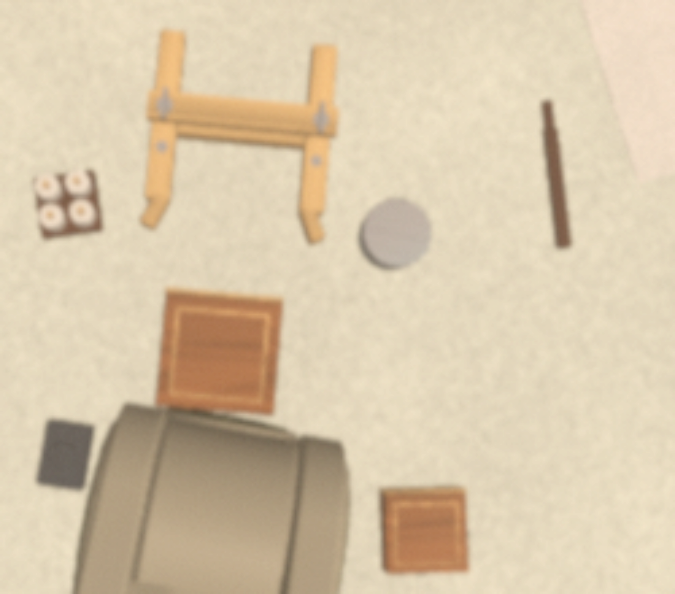

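View pics/scene3.png

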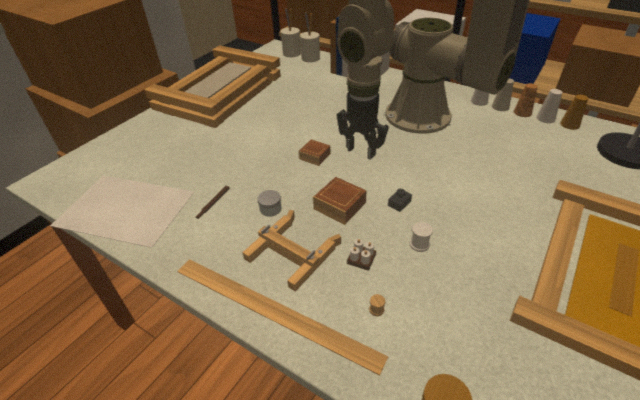

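```bash
python3 - <<'E'
from h import *
np.set_printoptions(precision=2,suppress=True)
for n in('top0','top3'):
    im,d,K,T=load(n+'.npz'); mk,p=boxedges(im,d,K,T,0)
    v,u=np.nonzero(mk)
    E=[]
    for row in range(v.min()+5,v.max()-5): 
        c=u[v==row]; E.append(((c.min()+c.max())/2,row))
    E=w2b(ray(E,K,T,45)); print(n,'centre y',np.median(E[:,1]),'yaw',np.polyfit(E[:,0],E[:,1],1)[0],'xr',p[:,0].min(),p[:,0].max(),'yr',p[:,1].min(),p[:,1].max())
E
```

```text
top0 centre y -188.2607295565211 yaw 0.02094998918745981 xr -210.55546547088835 -116.07502517781978 yr -239.10047085095823 -138.29129642689534
top3 centre y 1.982593583971484 yaw -0.003091821707237681 xr -210.90232909127417 -114.93040065084858 yr -46.55856492075756 50.43113313112044
```

```bash
cat >> h.py <<'E'
def frc(m,F,n=5):
    a=[]
    for _ in range(n):
        a.append(m.get_wrist_force()); m.sleep(.01)
    f=np.mean(a,0)-F; return np.array([EX@f[:2],EY@f[:2],f[2]])
E
python3 - <<'E'
from h import *
from station import manip as m
np.set_printoptions(precision=2,suppress=True)
m.move_straight(b2w(-255,1.5,10),feed=120); m.sleep(.2)
F=np.zeros(3); F=np.mean([(m.sleep(.01),m.get_wrist_force())[1] for _ in range(10)],0); np.save('tare2.npy',F)
print(F,m.get_t(),m.get_width())
m.move_straight(b2w(-232,1.5,10),feed=60)
m.move_straight(b2w(-222,1.5,10),feed=20)
print(frc(m,F))
for x in range(-215,-118,8):
    y=1.5-2*min(1,(x+222)/90)
    m.move_straight(b2w(x,y,10),feed=40)
    f=m.get_wrist_force()-F; f=np.array([EX@f[:2],EY@f[:2],f[2]]); print(x,f,w2b(m.get_eef_pos()))
    if np.linalg.norm(f)>12: print('STOP');break
im,d=m.get_image('top');np.savez('top4.npz',im=im,d=d,**m.get_calibration('top'))
cv2.imwrite('pics/top4.png',cv2.convertScaleAbs(cv2.resize(np.ascontiguousarray(im[80:300,230:480,::-1]),None,fx=2.7,fy=2.7),alpha=1.6))
im,d=m.get_image('scene');np.savez('scene4.npz',im=im,d=d,**m.get_calibration('scene'))
cv2.imwrite('pics/scene4.png',cv2.convertScaleAbs(cv2.resize(np.ascontiguousarray(im[130:300,190:390,::-1]),None,fx=3.5,fy=3.5),alpha=1.6))
print(m.get_t())
E
```

```text
[-0.11  0.15  0.  ] 20.0583 54.97503600285329
[-0.12  0.12  0.29]
-215 [ 0.48 -0.13  0.39] [-214.32    1.29]
-207 [0.63 0.21 0.11] [-205.99    1.09]
-199 [ 1.04 -0.39 -0.2 ] [-198.06    0.93]
-191 [1.43 0.18 0.52] [-190.12    0.75]
-183 [-0.42 -0.63  0.15] [-182.12    0.58]
-175 [ 0.52 -0.59  1.46] [-174.1     0.38]
-167 [ 0.09 -0.17  0.4 ] [-166.1     0.21]
-159 [0.77 0.11 0.23] [-158.12    0.03]
-151 [ 0.57 -0.01  0.36] [-150.12   -0.14]
-143 [ 0.59  0.34 -0.14] [-142.1    -0.32]
-135 [ 0.01 -0.31 -0.08] [-134.14   -0.49]
-127 [-0.5  -1.04 -0.45] [-126.11   -0.56]
-119 [-0.25 -0.12 -0.09] [-118.15   -0.55]
25.9083
```

View pics/top4.png

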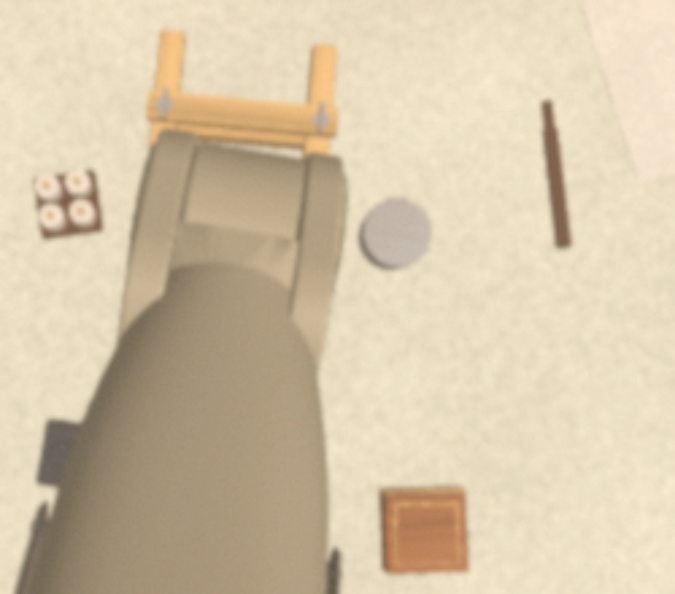

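View pics/scene4.png

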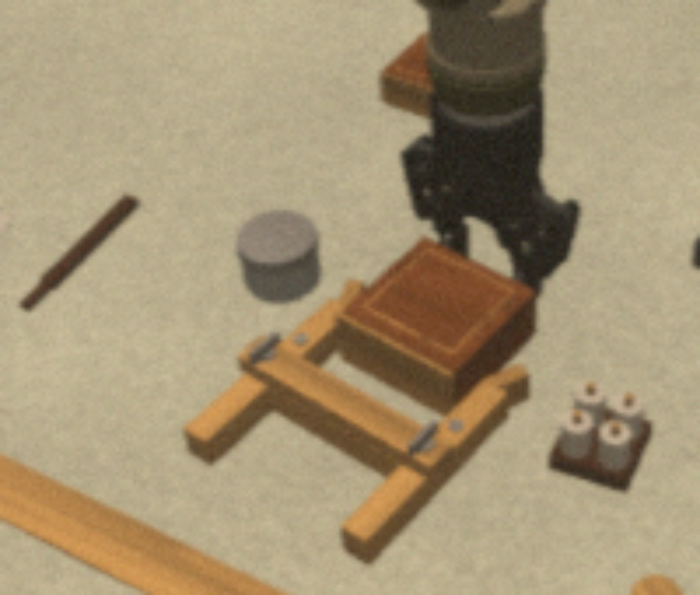

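```bash
python3 - <<'E'
from h import *
from station import manip as m
np.set_printoptions(precision=2,suppress=True)
F=np.load('tare2.npy')
def q():
    f=np.mean([m.get_wrist_force() for _ in range(3)],0)-F; return np.array([EX@f[:2],EY@f[:2],f[2]])
x=-119.
while x<-60:
    x+=3 if x<-92 else (1 if x<-86 else .5)
    m.move_straight(b2w(x,-.5,10),feed=25 if x<-92 else 8)
    f=q(); print(x,f,w2b(m.get_eef_pos()),round(m.get_t(),2))
    if -f[0]>2.5:
        m.sleep(.05); f=q(); print('again',f)
        if -f[0]>2.5: break
    if m.get_t()>42: break
E
```

```text
-116.0 [-0.53 -0.39 -0.27] [-115.93   -0.5 ] 26.18
-113.0 [-1.03 -0.06  0.08] [-112.86   -0.51] 26.44
-110.0 [-1.05  0.38 -0.79] [-109.57   -0.51] 26.71
-107.0 [-0.21 -0.43 -0.22] [-106.49   -0.52] 26.98
-104.0 [-0.34 -0.02 -0.81] [-103.49   -0.5 ] 27.24
-101.0 [-0.18  0.12 -0.74] [-100.52   -0.52] 27.51
-98.0 [-0.75 -0.22 -0.8 ] [-97.54  -0.52] 27.77
-95.0 [-0.35 -0.34 -0.57] [-94.54  -0.52] 28.04
-92.0 [-0.97 -0.66  0.59] [-91.9   -0.48] 28.57
-91.0 [-2.   -0.52  1.42] [-90.94  -0.5 ] 28.84
-90.0 [-1.25 -0.19 -0.15] [-89.82  -0.51] 29.12
-89.0 [-1.52 -0.14 -0.3 ] [-88.79  -0.51] 29.39
-88.0 [-2.11 -0.61 -0.25] [-87.82  -0.53] 29.67
-87.0 [-1.19  0.55 -1.51] [-86.83  -0.49] 29.94
-86.0 [-1.22 -0.34 -0.6 ] [-85.81  -0.51] 30.22
-85.5 [-1.78 -0.42 -0.76] [-85.44  -0.49] 30.47
-85.0 [-3.19 -0.48  1.48] [-85.34  -0.5 ] 30.72
again [-3.73 -0.51  2.27]
```

```bash
python3 - <<'E'
from h import *
from station import manip as m
np.set_printoptions(precision=2,suppress=True)
F=np.load('tare2.npy')
def q(n=6):
    f=np.mean([(m.sleep(.01),m.get_wrist_force())[1] for _ in range(n)],0)-F; return np.array([EX@f[:2],EY@f[:2],f[2]])
x=-85.
while x<-60:
    f=q(4)
    x+=.25
    m.move_straight(b2w(x,-.5,10),feed=5)
    f=q(); print(round(x,2),f,w2b(m.get_eef_pos()),round(m.get_t(),2))
    if -f[0]>8 or m.get_t()>42: break
np.save('x.npy',x)
E
```

```text
-84.75 [-4.67 -0.46  2.81] [-85.34  -0.51] 31.1
-84.5 [-5.78 -0.73  3.42] [-85.32  -0.5 ] 31.43
-84.25 [-6.56 -0.49  3.95] [-85.35  -0.51] 31.77
-84.0 [-7.13 -0.61  4.57] [-85.4  -0.5] 32.1
-83.75 [-7.74 -0.46  5.  ] [-85.4  -0.5] 32.43
-83.5 [-8.49 -0.51  6.17] [-85.36  -0.5 ] 32.77
```

```bash
python3 - <<'E'
from h import *
from station import manip as m
im,d=m.get_image('scene');np.savez('scene5.npz',im=im,d=d,**m.get_calibration('scene'))
cv2.imwrite('pics/scene5.png',cv2.convertScaleAbs(cv2.resize(np.ascontiguousarray(im[190:290,240:350,::-1]),None,fx=6,fy=6,interpolation=cv2.INTER_CUBIC),alpha=1.8))
print(m.get_t())
E
```

```text
32.8167
```

View pics/scene5.png

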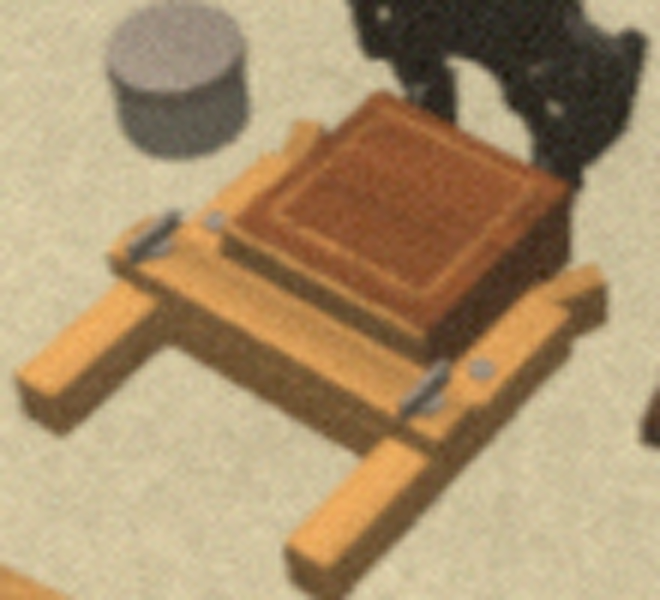

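```bash
python3 - <<'E'
from h import *
from station import manip as m
np.set_printoptions(precision=2,suppress=True)
im,d,K,T=load('scene5.npz')
print('box edge',w2b(ray([(277,228.7),(311.3,245.8)],K,T,45+3)))
print('bar edge',w2b(ray([(277,233.7),(311.7,250)],K,T,40+3)))
mk,p=boxedges(im,d,K,T,0); P=cloud(d,K,T)
pb=w2b(P[mk]); print(np.percentile(pb,[1,50,99],axis=0))
# bar top points
hsv=cv2.cvtColor(im,cv2.COLOR_RGB2HSV).astype(int); B=w2b(P); Z=P[...,2]-3
mm=(Z>33)&(abs(B[...,1])<45)&(B[...,0]>0)&(B[...,0]<90)
for lo in range(16,70,4):
    s=mm&(B[...,0]>=lo)&(B[...,0]<lo+4); print(lo,s.sum(),np.median(Z[s]) if s.sum() else None)
print(m.get_eef_pos(),m.get_ee_rot()[:,2])
E
```

```text
box edge [[ 28.39 -46.08]
 [ 23.55  52.35]]
bar edge [[ 37.22 -38.96]
 [ 29.53  57.86]]
[[-72.69 -48.68]
 [-23.25   4.22]
 [ 21.07  48.72]]
16 48 43.552254612164006
20 51 43.74993050410228
24 107 39.65398907490351
28 0 None
32 35 38.569674906366686
36 43 39.552327119691654
40 51 39.359394372127895
44 52 39.387148662887626
48 52 39.700057282513285
52 58 39.49944883523244
56 70 37.625464507313325
60 1 36.06807810498776
64 0 None
68 0 None
[600.78  -1.29   9.98] [-0.  0. -1.]
```

```bash
python3 - <<'E'
from h import *
from station import manip as m
np.set_printoptions(precision=2,suppress=True)
F=np.load('tare2.npy')
def q(n=4):
    f=np.mean([(m.sleep(.01),m.get_wrist_force())[1] for _ in range(n)],0)-F; return np.array([EX@f[:2],EY@f[:2],f[2]])
x=-83.5; z=10.
for i in range(14):
    f=q()
    p=m.get_eef_pos(); print(round(x,2),round(z,2),f,w2b(p),round(p[2],2),round(m.get_t(),2))
    if -f[0]>11: break
    if f[2]>1: z+=min(.6,.12*f[2])
    else: x+=.4
    m.move_straight(b2w(x,-.5,z),feed=6)
np.save('xz.npy',[x,z])
E
```

```text
-83.5 10.0 [-8.47 -0.53  5.77] [-85.4  -0.5] 9.97 32.85
-83.5 10.6 [-6.97 -1.1   2.33] [-85.41  -0.51] 9.99 33.13
-83.5 10.88 [-6.72 -1.05  0.41] [-85.37  -0.52] 10.05 33.42
-83.1 10.88 [-6.99 -0.79  1.06] [-85.4   -0.51] 10.04 33.7
-83.1 11.01 [-6.61 -1.14  0.59] [-85.39  -0.54] 10.04 33.98
-82.7 11.01 [-8.43 -0.9   1.12] [-85.42  -0.5 ] 10.04 34.27
-82.7 11.14 [-7.56 -1.59  0.6 ] [-85.43  -0.53] 10.02 34.55
-82.3 11.14 [-8.76 -1.25  1.3 ] [-85.44  -0.54] 10.06 34.83
-82.3 11.3 [-8.26 -1.13  0.89] [-85.43  -0.52] 10.07 35.12
-81.9 11.3 [-9.75 -0.63  1.97] [-85.48  -0.53] 10.03 35.4
-81.9 11.53 [-9.24 -1.07  1.12] [-85.44  -0.52] 10.1 35.68
-81.9 11.67 [-8.53 -1.05  0.12] [-85.44  -0.55] 10.15 35.97
-81.5 11.67 [-10.11  -0.86   0.44] [-85.47  -0.53] 10.07 36.25
-81.1 11.67 [-10.84  -0.8    1.67] [-85.46  -0.51] 10.07 36.53
```

```bash
python3 - <<'E'
from h import *
np.set_printoptions(precision=1,suppress=True)
im,d,K,T=load('scene5.npz'); P=cloud(d,K,T);B=w2b(P)
# average along the bar direction: shift along line with slope
u0=np.arange(283,308); sl=(245.8-228.7)/(311.3-277)
for k in range(-8,16):
    pts=[];cl=[]
    for u in u0:
        v=int(round(237+sl*(u-294)+k)); pts.append([B[v,u,0],P[v,u,2]-3]); cl.append(im[v,u])
    print(k,np.median(pts,0),np.mean(cl,0))
E
```

```text
-8 [ 6.2 45.2] [84.  53.  30.2]
-7 [ 8.  44.3] [91.8 59.8 33.5]
-6 [10.2 44.5] [90.3 58.1 33.1]
-5 [12.6 43.8] [82.6 50.4 28.8]
-4 [15.3 44.2] [78.7 47.8 27.4]
-3 [16.9 43.5] [77.8 47.1 27.3]
-2 [19.5 44. ] [80.9 52.2 30. ]
-1 [22.2 44. ] [89.7 62.2 35.7]
0 [24.3 43.6] [88.2 63.9 36.4]
1 [25.4 41.2] [72.9 53.2 31.3]
2 [25.8 38.1] [62.  46.4 28.2]
3 [25.8 35.1] [58.8 43.8 27.5]
4 [25.7 32.1] [65.9 49.3 29.4]
5 [26.8 31.7] [83.  60.3 35.2]
6 [35.3 38.8] [99.  72.  41.2]
7 [38.3 39.4] [103.8  75.4  42.6]
8 [40.3 39.4] [102.   73.6  41.8]
9 [42.6 39.6] [102.   73.8  41.2]
10 [45.3 39.3] [106.6  77.4  43.5]
11 [46.8 38.7] [109.7  79.5  45. ]
12 [49.8 39.6] [112.7  81.9  46. ]
13 [52.7 39.7] [115.4  84.3  48.2]
14 [54.6 39.6] [112.3  82.   47.1]
15 [57.  39.2] [99.5 72.8 41.9]
```

```bash
python3 - <<'E'
from h import *
im,d,K,T=load('top0.npz')
# profile across box front edge and bar face, top image at start, following bay axis direction
from h import *
for nm,cols,xs,y0,z in(('box',range(-30,31,5),range(-175+50,-100,1),-188.3,45),('bar',range(-30,31,5),range(15,66),0,40)):
    Ti=np.linalg.inv(T); print(nm)
    for x in xs:
        v=[]
        for c in cols:
            p=b2w(x,y0+c,z); q=Ti[:3,:3]@p+Ti[:3,3]; uv=K@(q/q[2])
            v.append(cv2.getRectSubPix(im,(1,1),(float(uv[0]),float(uv[1])))[0,0])
        print(x,np.mean(v,0).round())
E
```

```text
box
-125 [115.  81.  55.]
-124 [112.  77.  53.]
-123 [109.  75.  51.]
-122 [107.  73.  50.]
-121 [105.  72.  50.]
-120 [105.  73.  50.]
-119 [106.  74.  52.]
-118 [107.  77.  54.]
-117 [111.  82.  57.]
-116 [115.  89.  62.]
-115 [121.  96.  68.]
-114 [127. 104.  76.]
-113 [132. 111.  85.]
-112 [135. 117.  92.]
-111 [137. 121.  99.]
-110 [138. 125. 105.]
-109 [138. 127. 109.]
-108 [138. 129. 112.]
-107 [138. 130. 113.]
-106 [138. 130. 113.]
-105 [138. 130. 114.]
-104 [138. 130. 114.]
-103 [138. 130. 114.]
-102 [138. 130. 114.]
-101 [138. 130. 114.]
bar
15 [128. 119. 102.]
16 [122. 112.  94.]
17 [115. 103.  85.]
18 [108.  95.  76.]
19 [104.  88.  68.]
20 [104.  86.  63.]
21 [108.  87.  61.]
22 [114.  91.  63.]
23 [121.  96.  65.]
24 [127. 101.  68.]
25 [131. 104.  70.]
26 [132. 105.  71.]
27 [130. 104.  70.]
28 [127. 101.  68.]
29 [123.  97.  66.]
30 [118.  93.  64.]
31 [115.  91.  62.]
32 [115.  91.  63.]
33 [117.  93.  64.]
34 [121.  96.  66.]
35 [125.  99.  67.]
36 [127. 101.  68.]
37 [128. 101.  69.]
38 [128. 102.  69.]
39 [127. 101.  69.]
40 [127. 100.  68.]
41 [127. 100.  68.]
42 [127. 101.  68.]
43 [128. 102.  69.]
44 [130. 103.  70.]
45 [131. 104.  70.]
46 [133. 105.  71.]
47 [134. 106.  72.]
48 [135. 107.  72.]
49 [136. 108.  73.]
50 [137. 109.  74.]
51 [139. 110.  75.]
52 [140. 112.  76.]
53 [141. 113.  78.]
54 [142. 115.  81.]
55 [142. 117.  85.]
56 [142. 120.  91.]
57 [142. 122.  97.]
58 [141. 125. 102.]
59 [140. 127. 106.]
60 [139. 129. 110.]
61 [138. 129. 112.]
62 [138. 130. 113.]
63 [138. 130. 113.]
64 [138. 130. 113.]
65 [138. 130. 113.]
```

```bash
python3 - <<'E'
from h import *
from station import manip as m
np.set_printoptions(precision=2,suppress=True)
F=np.load('tare2.npy'); x,z=np.load('xz.npy')
def q(n=6):
    f=np.mean([(m.sleep(.01),m.get_wrist_force())[1] for _ in range(n)],0)-F; return np.array([EX@f[:2],EY@f[:2],f[2]])
t0=None
while m.get_t()<56:
    f=q(); p=m.get_eef_pos(); t=m.get_t(); print(round(x,2),round(z,2),f,w2b(p),round(t,2))
    if t0 is None and -f[0]>13.3: t0=t
    if t0 and t-t0>2.8: break
    dx=dz=0
    if -f[0]<13.3: dx=.3
    elif -f[0]>15: dx=-.2
    if f[2]>1.5: dz=.12
    if f[2]<-1: dz=-.12
    if dx or dz:
        x+=dx; z+=dz; m.move_straight(b2w(x,-.5,z),feed=6)
    else: m.sleep(.1)
np.save('xz.npy',[x,z])
E
```

```text
-81.1 11.87 [-10.56  -1.5    0.43] [-85.47  -0.5 ] 36.83
-80.8 11.87 [-10.53  -1.37   1.23] [-85.51  -0.5 ] 37.13
-80.5 11.87 [-11.62  -1.5    1.72] [-85.52  -0.54] 37.43
-80.2 11.99 [-12.25  -1.49   2.14] [-85.48  -0.5 ] 37.73
-79.9 12.11 [-13.15  -1.28   1.87] [-85.52  -0.51] 38.03
-79.6 12.23 [-13.67  -1.74   1.67] [-85.56  -0.5 ] 38.33
-79.6 12.35 [-13.11  -1.48   1.81] [-85.53  -0.51] 38.63
-79.3 12.47 [-13.79  -1.83   1.29] [-85.57  -0.49] 38.93
-79.3 12.47 [-13.85  -1.82   1.2 ] [-85.53  -0.48] 39.08
-79.3 12.47 [-14.05  -1.57   1.46] [-85.54  -0.52] 39.23
-79.3 12.47 [-13.87  -2.     1.41] [-85.55  -0.5 ] 39.38
-79.3 12.47 [-13.83  -1.95   1.46] [-85.58  -0.5 ] 39.53
-79.3 12.47 [-13.74  -1.8    1.23] [-85.53  -0.49] 39.68
-79.3 12.47 [-13.89  -1.77   1.42] [-85.55  -0.52] 39.83
-79.3 12.47 [-13.67  -1.63   1.1 ] [-85.57  -0.49] 39.98
-79.3 12.47 [-14.24  -1.58   1.07] [-85.58  -0.47] 40.13
-79.3 12.47 [-14.19  -1.77   1.13] [-85.53  -0.52] 40.28
-79.3 12.47 [-13.89  -1.91   1.42] [-85.52  -0.51] 40.43
-79.3 12.47 [-13.88  -1.48   1.45] [-85.58  -0.48] 40.58
-79.3 12.47 [-13.78  -2.01   1.86] [-85.58  -0.5 ] 40.73
-79.3 12.59 [-13.33  -1.42   0.85] [-85.51  -0.5 ] 41.03
-79.3 12.59 [-13.78  -1.49   1.04] [-85.52  -0.51] 41.18
```

```bash
python3 - <<'E'
from h import *
from station import manip as m
np.set_printoptions(precision=2,suppress=True)
m.move_straight(b2w(-88,-.5,10.3),feed=12)
m.move_straight(b2w(-150,-.5,10.5),feed=80)
print(m.get_wrist_force())
m.move_straight(b2w(-200,-.5,130),feed=150)
m.move_to(b2w(-290,0,200),Rt(EY)); m.sleep(.3)
for n in('top','scene'):
    im,d=m.get_image(n);np.savez(n+'6.npz',im=im,d=d,**m.get_calibration(n))
    c=im[80:300,230:450,::-1] if n=='top' else im[130:300,190:390,::-1]
    cv2.imwrite(f'pics/{n}6.png',cv2.convertScaleAbs(cv2.resize(np.ascontiguousarray(c),None,fx=2.7 if n=='top' else 3.5,fy=2.7 if n=='top' else 3.5,interpolation=cv2.INTER_CUBIC),alpha=1.6))
print(m.get_t())
im,d,K,T=load('scene6.npz'); P=cloud(d,K,T);B=w2b(P);sl=.4985
for k in range(-4,12):
    pts=[[B[int(round(237+sl*(u-294)+k)),u,0],P[int(round(237+sl*(u-294)+k)),u,2]-3] for u in range(283,308)]
    print(k,np.median(pts,0))
im,d,K,T=load('top6.npz'); mk,p=boxedges(im,d,K,T,0); v,u=np.nonzero(mk); E=[]
for r in range(v.min()+4,v.max()-4):
    c=u[v==r]; E.append(((c.min()+c.max())/2,r))
E=w2b(ray(E,K,T,45)); print('yc',np.median(E[:,1]),'yaw',np.polyfit(E[:,0],E[:,1],1)[0],p.min(0),p.max(0))
E
```

```text
[0.26 0.02 0.01]
44.9583
-4 [14.76 43.72]
-3 [17.44 43.93]
-2 [19.55 43.66]
-1 [21.7  43.67]
0 [24.81 43.45]
1 [25.57 42.1 ]
2 [26.11 38.85]
3 [25.48 34.97]
4 [25.84 31.65]
5 [26.7 31.5]
6 [35.75 38.99]
7 [38.12 39.42]
8 [40.06 39.56]
9 [42.7  39.77]
10 [45.19 39.67]
11 [47.32 39.02]
yc -0.47214120658129777 yaw -0.0069200001089830526 [-75.2  -49.86] [20.27 47.95]
```

View pics/top6.png

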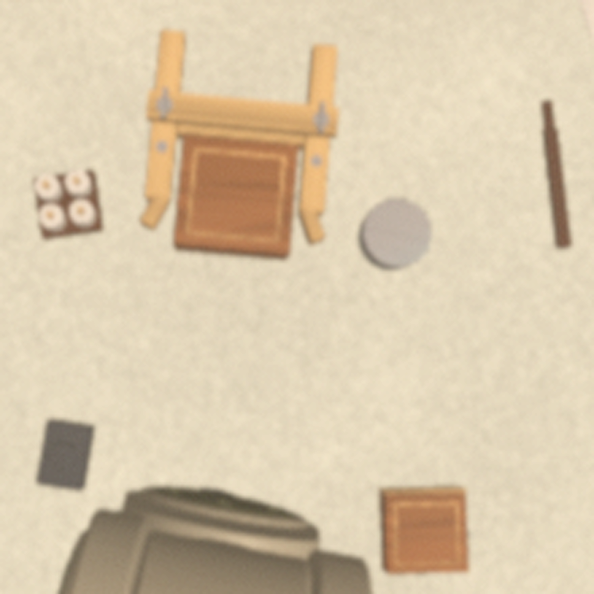

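View pics/scene6.png

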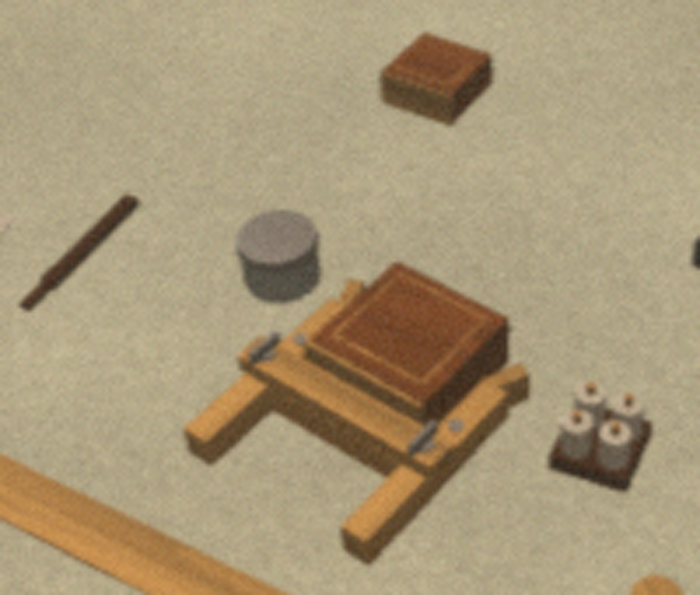

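```bash
python3 - <<'E'
from station import manip as m
m.close_job(); print(m.get_t())
E
```

```text
the job is handed in; nothing more can be done
the job is handed in; nothing more can be done
```

The larger box is in the bay, strip first, pressed on the end bar and let go. I handed the job in just after 45 s of the 72 s; no verdict is reported.

**What I did:** I slid the box sideways along the lane with both fingertips flat on its side, then pushed it straight into the bay from behind. It stopped firm against the bar. I held about 13.3–14.2 N at the wrist for about 2.8 s. The highest wrist reading I took was about 14.2 N, well under 22, though I only read the force between and during holds, not continuously. Then I backed off and raised the arm clear.

**Last checks:**
- **Box position:** it sits about 0.5 mm off the bay's axis and 0.007 rad from its direction, flat on the table. It did not shift when I let go.
- **Robot:** the wrist force read about 0.3 N after release, so the robot was touching nothing.
- **Other things:** tin, bobbins, weight and creaser look unmoved in the last pictures. The spool and reel were hardly in view at the end, but the arm never worked near them.

**Check that disagreed:** the images seemed to show a gap of 5–8 mm between the strip and the bar's top edge. I take this to be a chamfer on the bar:
- The bar's far edge less its 32 mm thickness puts the inner face 25–27 mm beyond the bay's origin. The strip's face measures about 26 mm.
- The box did not move at 14 N, though sliding it takes 8 N at most.

I did not confirm the contact in any other way.

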